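# Extend the inspection mirror beside the vial tray

### The arm

A 7-joint arm with a two-finger parallel gripper is mounted at the origin on the work surface. World frame = base frame: x ahead of the robot, y to its left, z up, the work surface at z = 0. Lengths are in m, angles in degrees, forces in N, time in s.
With the tool pointing down it reaches from about 0.425 to 0.95 m from the base axis. Payload 16.7 kg.
Tool frame: the origin (TCP) lies at the very end of the fingers, on their centre line; the grasp point (between the pads) lies 19 mm behind it; z points along the fingers, y is the line along which they close (so a half turn about z gives the same grasp; the last joint's range is limited). The gripper opens to 94 mm and grips with 3 to 60 N. Pads are 16 mm wide; open, the fingers measure 119 mm over their backs; the gripper's body (75 mm by 177 mm) begins 78 mm behind the grasp point.
Start: joints at [57.324, 24.414, 4.234, 92.017, -1.954, 63.644, -3.845], TCP at [0.276, -0.616, 0.205] pointing down, gripper open.
Joint ranges: [-163.25, 163.25], [-28.42, 122.38], [-70.27, 78.77], [12.13, 141.07], [-58.53, 238.53], [9.26, 117.41], [-156.51, 156.51]. Speed limits (degrees/s): [108.29, 108.29, 136.94, 136.94, 172.46, 172.46, 172.46].

### API

Orientations are given as a 3x3 rotation matrix whose columns are the frame's x, y, z axes.
In Python, from workcell import robot gives the robot as it stands.
- The arm moves only by the tool tcp_steps, called after "Request:" as a command line: name --pt "numbers of a row" for each row, then --argument value for the rest. Schema: {"type":"object","properties":{"moves":{"type":"array","items":{"type":"array","items":{"type":"array","items":{"type":"number"},"minItems":7,"maxItems":7},"minItems":1,"maxItems":5},"minItems":1,"maxItems":1},"only":{"type":"string"},"quiet":{"type":"boolean"},"lines":{"type":"string"}},"required":["moves"],"additionalProperties":false}. moves is a list that holds a single list of rows (three levels of brackets), with 1 to 5 rows, each of 7 numbers: a rotation vector rx, ry, rz in fractions of the full range, 1 being 90 degrees, then dx, dy, dz in normalised numbers (1 is 0.3 m), then the finger opening in m; each row is the pose to reach, as a shift and turn from the pose commanded when the call began, along the tool's axes at that moment; what a row does not reach only later rows make up. A row lasts 1/8 s, in which the tool goes at most 0.0625 m and 10.7 degrees, less where a joint would pass 70% of its speed; a pose out of reach is approached as far as the arm can. The fingers move at their own pace and stop on an object; the grip force is fixed at half the most. Time passes only in rows, so rows that do not move let the fingers close. The tool returns the time, the measured TCP pose, the force, the opening and the grip force at its end. only (a regular expression) keeps the lines of the reply that match it, lines (a string "A,B") keeps lines A to B, and quiet returns only ok. Shift and turn numbers lie between -1 and 1, and a call with a number outside is refused. Input that does not fit is refused with a message, and nothing moves.
- robot.observe(): the state, without advancing time (a new reading comes with each control period).
- robot.camera(name): name is "scene" or "top" or "wrist"; returns a dict with "pixels" (384x512x3 uint8, blue, green, red), "mtx" (3x3 intrinsics, pixels), "R" (3x3) and "t" (3): a world point X has camera coordinates R X + t; the wrist camera has in their place "tool_from_camera" (4x4, takes a point from camera to tool coordinates, whose origin is the TCP and whose axes are the flange's). Camera axes: x right, y down, z forward; pixel columns grow to the right and rows downward; lengths in m; the calibration is good to about 2 mm. A picture is of the moment at which its call begins: read the wrist's pose just before it. There is no depth.
- robot.finish_job(): hands the job in; it is judged then, once.
The state is a dict: "t": time; "joints": joint angles; "joint_vel": joint speeds; "tau": joint torques, N m; "tool_pos": TCP position; "tcp_rot": TCP orientation; "wrist_force": force on the tool from outside, world axes, zero at the start; "torque": the same for the moment, N m; "width": finger opening in m; "grip_force": force on a finger pad.
Only numpy, scipy, OpenCV 4.12 (cv2) and the standard library are available. Lean on these libraries where they do the work, as an engineer would, in place of code of your own. Each camera call takes 0.05 s, during which the arm holds its last target. There are 200 camera calls.

### The job

Lay the telescopic inspection mirror flat in its white rest, green button up and mirror pointing out through the blue slotted end, and let go of it; then push the green button all the way in. Take the yellow pull grip and draw the rod straight out past the first stop to the second, fully extended, with the handle staying seated in the rest, and finish still gripping it there, because a spring pulls the rod back in. Leave the other things on the table where they are.

Things in the scene. Friction and masses are not known exactly. Their poses are not given: they have to be found in the camera images.
- stick: Telescopic inspection mirror, loose, about 0.24 kg, lying flat, button up. x runs along the rod to the mirror, z up; origin on the handle's underside. Black handle x -80..60 mm, 26 wide, 28 tall (z 0..28), yellow band at the rear; then a steel nose x 60..84, 16 wide, z 4..24. The rod comes out of the nose along the axis y = 0, z = 14 mm.
- stick_hold (a point): Place to lift the stick, closing across the handle (along y): x = -10, y = 0, z = 22 mm of the stick, close to its centre of mass, where the rest leaves the fingers room. 6 mm below the handle's top.
- mirror (a point): Centre of the round mirror (28 mm disc, 4 mm thick, upright, facing -y of the stick) at the rod's end: x = 155, z = 18 mm of the stick when collapsed; it is 45 mm beyond the pull grip's centre.
- button_top (a point): Centre of the top of the green button, 18 mm across, at x = 40, y = 0, z = 36 mm of the stick when out (8 mm above the handle). Pushed down (-z of the stick) it slides 6 mm at about 4 N and stays where it is left.
- stick_button (a joint): Button travel in m: 0 out, 0.006 fully in. While it is out a catch under it keeps the rod from being drawn; almost fully in it frees the rod.
- pull_grip: Yellow pull grip on the rod, the part to draw: 24 (along x) x 14 (y) x 18 mm, origin at its centre, axes as the stick. Collapsed it is at x = 110, y = 0, z = 14 mm of the stick; drawn along the stick's +x it comes to x = 210 mm at the second stop. The rod is 9 to 13 mm thick.
- stick_inner (a joint): Thin inner section, m: 0 collapsed, 0.050 at its stop. It comes out first, against a spring of 2 N (in) to 4 N (out): at its end the rod meets the first stop.
- stick_outer (a joint): Thicker outer section, m: 0 collapsed, 0.050 at its stop. It follows past the first stop, against a stronger spring, 5.5 to 7.5 N; both at 0.050 is the second stop, where the rod goes no farther. Let go, the springs draw both sections in.
- rest: White rest on a grey foot plate (200 x 80 x 10 mm), fixed. x points to the blue slotted end, where the rod comes out; origin on the table. Two cradles carry the handle, at x -76..-56 and 30..60 mm: floors at z = 34, cheeks 30 mm apart up to z = 48, then flaring to z = 60. Stop wall behind the handle at x -92..-84, top z = 52 mm. Between the cradles (x -56..30) it is open for fingers.
- rest_seat (a point): Where the stick's origin (stick) comes to lie, x = 0, y = 0, z = 34 mm of the rest; the seated stick's x axis points along the rest's x. Play: 4 mm either way along x, 2 mm across.
- rest_slot (a point): Middle of the slot for the nose in the rest's blue front wall: wall x 64..73 mm of the rest, 52 mm wide, top at z = 54 mm, slot 22 mm wide and open above. The handle's shoulder bears on this wall when the rod is drawn.
- vial_a: Bystander: loose glass vial with a purple cap, 17 mm across, 41 mm tall, standing; origin under it.
- vial_b: Bystander: another such vial.
- sanitiser: Bystander: clear bottle with blue cap, 56 mm across, 150 mm tall, standing; origin under it.
- marker: Bystander: white marker pen with blue cap, 132 mm long, 15 mm thick, lying; origin under its middle.
- logger: Bystander: white temperature logger, 85 x 55 x 18 mm, flat; origin under it.
- ice_pack: Bystander: light blue ice pack, 150 x 90 x 26 mm, flat; origin under it.
- vial_tray: Bystander: white tray full of purple-capped vials, 220 x 260 x 50 mm, fixed, axes x and y along its sides; origin under it.

How it is judged:
By the outcome, as a careful person would: the job done as asked, in the order asked, and still so for the second after the job is handed in, while the arm keeps its last pose, push and grip.
It also fails if it takes over 61 s, if anything falls off the work surface, if the arm or the gripper's body presses on something with over 40 N, if the wrist force passes 120 N, or if a joint passes its speed limit or range.

## Working session

There is one attempt and no reset: what is moved stays moved. The work goes in short steps, Python scripts to look and compute and a tool call to move; the robot and the scene stay as the last step left them, time stands still between calls to the robot, and variables do not carry over. Pictures are saved under pics/ and viewed, at most 10 in all, crops included, and the job is handed in when it is done.

```bash
ls; mkdir -p pics; python3 - <<'E'
from workcell import robot
import cv2,json,numpy as np
s=robot.observe();print(s)
for n in("scene","top"):
    c=robot.camera(n);cv2.imwrite(f"pics/{n}0.png",c["pixels"]);print(n,c["mtx"],c["R"],c["t"])
    np.savez(f"pics/{n}0.npz",**c)
E
```

```text
pics
workcell.py
{'t': 0.0, 'joints': array([57.32425919, 24.44902749,  4.23328728, 92.05391465, -1.95287262,
       63.64276278, -3.84465237]), 'joint_vel': array([ 0.03983565, -0.00984486, -0.04063969,  0.01500538, -0.02409346,
       -0.06320675, -0.05917829]), 'tau': array([ 2.24208292e-03, -9.35793042e+01,  3.66755493e+00, -4.54173124e+01,
       -4.89967049e-02,  2.05429445e-02,  4.53790460e-05]), 'tool_pos': array([ 0.27549179, -0.61572766,  0.20477101]), 'tcp_rot': array([[ 9.12786566e-01,  4.08436388e-01, -6.33323450e-04],
       [ 4.08436861e-01, -9.12785893e-01,  1.11577248e-03],
       [-1.22366628e-04, -1.27713478e-03, -9.99999177e-01]]), 'wrist_force': array([0.59585541, 0.16347018, 0.4593975 ]), 'torque': array([0.000586  , 0.01864495, 0.03299598]), 'grip_force': 0.0, 'width': 0.09410982797864412}
scene [[350.88324304   0.         258.6212547 ]
 [  0.         350.88324304 191.67584237]
 [  0.           0.           1.        ]] [[ 0.62063836  0.78382521 -0.02064151]
 [ 0.49422544 -0.41149737 -0.76577486]
 [-0.60872756  0.46506769 -0.64277741]] [-0.38476754 -0.22226568  1.30574073]
top [[494.68832174   0.         257.68741239]
 [  0.         494.68832174 189.8108386 ]
 [  0.           0.           1.        ]] [[-0.00751363 -0.99986101  0.01488275]
 [-0.99522801  0.00602918 -0.0973902 ]
 [ 0.09728694 -0.01554348 -0.99513499]] [0.02259488 0.59469787 1.46158724]
```

View pics/scene0.png

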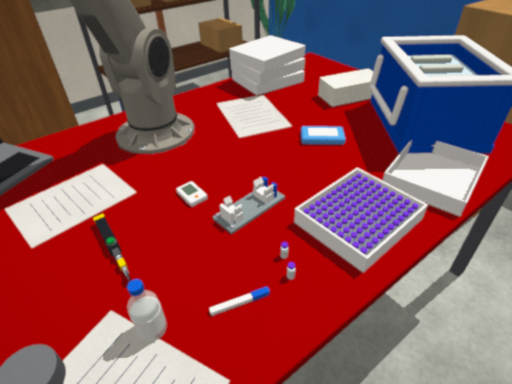

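View pics/top0.png

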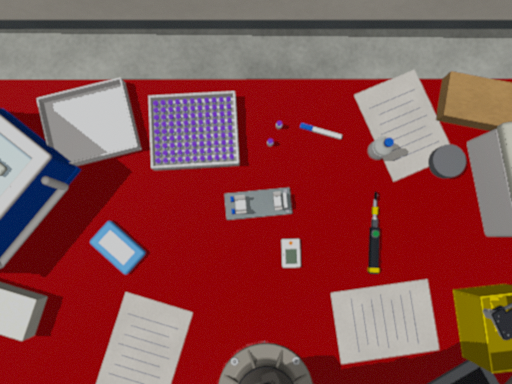

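The top view shows the stick at about (374,235), mirror up (+x), with its green button at (376,233). The rest is at (258,204) with its blue wall on the left (+y). Next I measure by colour.

```bash
cat > h.py <<'E'
import cv2,numpy as np
def ray(c,uv,z):
    d=c["R"].T@np.linalg.inv(c["mtx"])@np.array([*uv,1.]);o=-c["R"].T@c["t"]
    return o+d*(z-o[2])/d[2]
def proj(c,X):
    p=c["mtx"]@(c["R"]@np.asarray(X)+c["t"]);return p[:2]/p[2]
def blobs(c,lo,hi,box,amin=4):
    u0,v0,u1,v1=box
    m=cv2.inRange(cv2.cvtColor(c["pixels"],cv2.COLOR_BGR2HSV),np.array(lo),np.array(hi))
    k=np.zeros_like(m);k[v0:v1,u0:u1]=m[v0:v1,u0:u1]
    n,l,s,ce=cv2.connectedComponentsWithStats(k)
    return [(s[i,4],s[i,:4],ce[i].round(2)) for i in range(1,n) if s[i,4]>=amin],k
E
python3 - <<'E'
from h import *
T=dict(np.load("pics/top0.npz"));S=dict(np.load("pics/scene0.npz"))
for nm,c,b in(("top",T,(355,185,395,280)),("scene",S,(85,205,140,285))):
    for k,lo,hi in(("yel",(20,120,90),(35,255,255)),("grn",(50,80,40),(90,255,255)),("blk",(0,0,0),(179,140,70))):
        print(nm,k,*blobs(c,lo,hi,b)[0],sep="\n   ")
for nm,c,b in(("top",T,(215,180,300,225)),("scene",S,(205,170,292,235))):
    print(nm,"blue",*blobs(c,(105,150,60),(125,255,255),b)[0],sep="\n   ")
    print(nm,"white",*blobs(c,(0,0,185),(179,40,255),b)[0],sep="\n   ")
    bl,k=blobs(c,(0,0,60),(179,110,255),b);print(cv2.minAreaRect(cv2.findNonZero(k)))
for a,u in (("top",T["pixels"][160:285,215:395]),("scene",S["pixels"][165:290,85:292])):
    cv2.imwrite(f"pics/{a}crop.png",cv2.resize(u,None,fx=3.8,fy=3.8,interpolation=cv2.INTER_CUBIC))
E
```

```text
top
   yel
   (np.int32(46), array([372, 207,   7,   8], dtype=int32), array([374.74, 210.11]))
   (np.int32(68), array([368, 267,  12,   6], dtype=int32), array([373.49, 269.5 ]))
top
   grn
   (np.int32(35), array([372, 230,   7,   7], dtype=int32), array([375.4 , 233.31]))
top
   blk
   (np.int32(11), array([375, 193,   2,   7], dtype=int32), array([375.55, 195.82]))
   (np.int32(315), array([369, 221,  10,  46], dtype=int32), array([373.54, 248.53]))
scene
   yel
   (np.int32(47), array([ 93, 214,  11,   7], dtype=int32), array([ 98.3 , 216.83]))
   (np.int32(62), array([117, 258,   9,  12], dtype=int32), array([120.95, 262.73]))
scene
   grn
   (np.int32(66), array([106, 236,   9,   9], dtype=int32), array([109.94, 239.97]))
scene
   blk
   (np.int32(282), array([ 96, 218,  24,  38], dtype=int32), array([106.22, 233.71]))
top
   blue
   (np.int32(12), array([231, 197,   3,   5], dtype=int32), array([231.92, 198.83]))
   (np.int32(13), array([232, 209,   3,   5], dtype=int32), array([233., 211.]))
top
   white
   (np.int32(30), array([284, 193,   3,  14], dtype=int32), array([284
[... 391 characters left out ...]
int32(20), array([274, 184,   2,  12], dtype=int32), array([274.6, 188.7]))
scene
   white
   (np.int32(44), array([254, 178,   9,   8], dtype=int32), array([258.07, 181.59]))
   (np.int32(79), array([256, 185,  17,  11], dtype=int32), array([262.72, 189.41]))
   (np.int32(8), array([266, 193,   5,   4], dtype=int32), array([268.25, 194.75]))
   (np.int32(37), array([224, 197,   8,   7], dtype=int32), array([227.59, 200.16]))
   (np.int32(116), array([220, 204,  22,  10], dtype=int32), array([230.49, 207.81]))
   (np.int32(10), array([237, 212,   6,   4], dtype=int32), array([239.5, 213.3]))
((241.84613037109375, 197.26922607421875), (47.981571197509766, 71.55633544921875), 56.3099365234375)
```

View pics/topcrop.png

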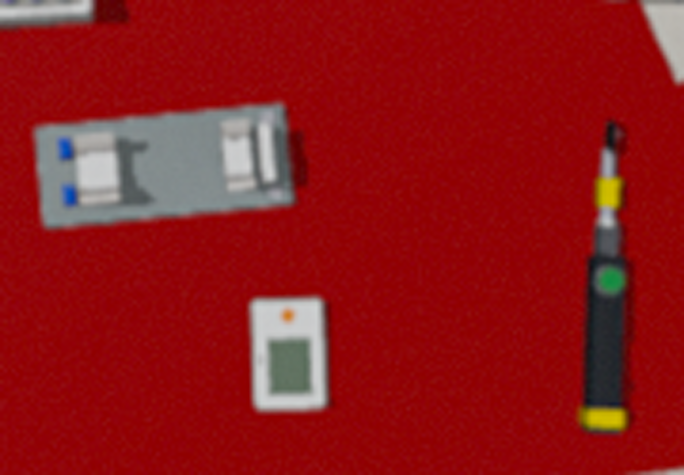

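The enlarged top view shows the stick with the button up and pointing to +x, and the rest's blue wall on the left (+y). Its foot plate is tilted a few degrees in the picture.

```bash
python3 - <<'E'
from h import *
T=dict(np.load("pics/top0.npz"));S=dict(np.load("pics/scene0.npz"))
print("stick")
g=ray(T,(375.4,233.3),.036);p=ray(T,(374.9,210.2),.023);b=ray(T,(373.5,269.5),.028)
gs=ray(S,(109.9,238.5),.036);ps=ray(S,(120.95,261.5),.022);bs=ray(S,(98.3,216),.028)
for a in(g,gs,p,ps,b,bs):print(a.round(4))
d=p-b;print("yaw",np.degrees(np.arctan2(d[1],d[0])),"lenpb",np.hypot(*d[:2]),"g-p",np.hypot(*(p-g)[:2]))
# rest plate
m=cv2.inRange(cv2.cvtColor(T["pixels"],cv2.COLOR_BGR2HSV),np.array((0,0,60)),np.array((179,110,255)));k=m*0;k[180:225,215:300]=m[180:225,215:300]
box=cv2.boxPoints(cv2.minAreaRect(cv2.findNonZero(k)));print(box)
q=np.array([ray(T,x,.010) for x in box]);print(q.round(4))
e=[q[(i+1)%4]-q[i] for i in range(4)];print([np.hypot(*v[:2]).round(4) for v in e],[np.degrees(np.arctan2(v[1],v[0])).round(2) for v in e])
print("plate c",q.mean(0))
w1=ray(T,(231.92,198.83),.054);w2=ray(T,(233,211),.054)
print("wall",w1,w2,(w1+w2)/2,np.degrees(np.arctan2(*(w1-w2)[[1,0]])))
s1=ray(S,(264.95,177.5),.054);s2=ray(S,(274.6,184.5),.054);print("wall scene",s1,s2,(s1+s2)/2)
print("rear wall",ray(T,(284.7,199.8),.052))
E
```

```text
stick
[ 0.4617 -0.3316  0.036 ]
[ 0.4592 -0.331   0.036 ]
[ 0.5313 -0.3355  0.023 ]
[ 0.5313 -0.3357  0.022 ]
[ 0.3544 -0.3246  0.028 ]
[ 0.352  -0.3248  0.028 ]
yaw -3.5161731588272467 lenpb 0.1772809785064534 g-p 0.069785001721791
[[223.31685 193.16833]
 [289.55447 186.54456]
 [292.22778 213.27722]
 [225.99014 219.901  ]]
[[ 0.587   0.123   0.01  ]
 [ 0.6061 -0.0792  0.01  ]
 [ 0.5244 -0.0862  0.01  ]
 [ 0.5056  0.115   0.01  ]]
[np.float64(0.2032), np.float64(0.0821), np.float64(0.2021), np.float64(0.0818)] [np.float64(-84.61), np.float64(-175.1), np.float64(95.31), np.float64(5.64)]
plate c [0.55579303 0.0181559  0.01      ]
wall [0.56606957 0.0952823  0.054     ] [0.53007369 0.09218936 0.054     ] [0.54807163 0.09373583 0.054     ] 4.911068243376095
wall scene [0.53109371 0.09460351 0.054     ] [0.57257547 0.09510137 0.054     ] [0.55183459 0.09485244 0.054     ]
rear wall [ 0.5623575  -0.06088886  0.052     ]
```

```bash
cat >> h.py <<'E'
def plan(s,pos,yaw):
    "shift in tool axes and rotation vector for tool pointing down with tool x at world yaw"
    from scipy.spatial.transform import Rotation as Ro
    c,n=np.cos(np.radians(yaw)),np.sin(np.radians(yaw))
    G=np.array([[c,n,0],[n,-c,0],[0,0,-1.]]);A=s["tcp_rot"]
    print("d",(A.T@(np.array(pos)-s["tool_pos"])).round(4),"rv",Ro.from_matrix(A.T@G).as_rotvec(degrees=True).round(2))
def wrist(robot,f=None):
    s=robot.observe();c=robot.camera("wrist");M=c["tool_from_camera"]
    Rw=s["tcp_rot"]@M[:3,:3];o=s["tool_pos"]+s["tcp_rot"]@M[:3,3]
    c["R"]=Rw.T;c["t"]=-Rw.T@o
    if f:cv2.imwrite(f"pics/{f}.png",c["pixels"]);np.savez(f"pics/{f}.npz",**c)
    return c
E
python3 - <<'E'
from h import *
from workcell import robot
plan(robot.observe(),(.411,-.3283,.13),-3.5)
E
```

```text
d [ 0.2411 -0.207   0.0751] rv [-7.000e-02  2.000e-02  2.761e+01]
```

The rows are not in the units I measure in: shifts go in shares of 0.3 m and turns go in shares of 90 degrees. I convert before sending: 0.241 m is 0.8033, -0.207 m is -0.69, 27.6 degrees is 0.3067.

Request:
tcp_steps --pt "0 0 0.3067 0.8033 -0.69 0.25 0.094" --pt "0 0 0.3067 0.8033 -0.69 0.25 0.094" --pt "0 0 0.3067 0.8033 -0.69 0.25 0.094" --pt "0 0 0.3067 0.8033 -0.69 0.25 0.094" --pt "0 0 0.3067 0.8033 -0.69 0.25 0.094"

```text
refused: moves: the value is too long (schema: maxItems 1). Nothing was moved.
```

I used the wrong layout. The manual says a list holding one list of rows, three levels of brackets; once more.

Request:
tcp_steps --moves '[[[0,0,0.3067,0.8033,-0.69,0.25,0.094],[0,0,0.3067,0.8033,-0.69,0.25,0.094],[0,0,0.3067,0.8033,-0.69,0.25,0.094],[0,0,0.3067,0.8033,-0.69,0.25,0.094],[0,0,0.3067,0.8033,-0.69,0.25,0.094]]]'

```text
t: 0.72
tool_pos: [0.4052, -0.3404, 0.1336]
tcp_rot: [[0.998, -0.061, 0.0], [-0.061, -0.998, 0.0], [0.0, -0.0, -1.0]]
wrist_force: [2.3, -1.2, -0.2]
width: 0.0941
grip_force: 0.0
```

Request:
tcp_steps --moves '[[[0,0,0,0,0,0,0.094],[0,0,0,0,0,0,0.094]]]'

```text
t: 0.98
tool_pos: [0.4046, -0.3426, 0.1341]
tcp_rot: [[0.998, -0.061, -0.0], [-0.061, -0.998, -0.0], [-0.0, 0.0, -1.0]]
wrist_force: [0.1, -0.3, 0.5]
width: 0.0937
grip_force: 0.0
```

```bash
python3 - <<'E'
from h import *
from workcell import robot
s=robot.observe();print(s["tool_pos"])
plan(s,(.411,-.3283,.13),-3.5)
c=wrist(robot,"w1")
for n,lo,hi,z in(("yel",(20,120,90),(35,255,255),.028),("grn",(50,80,40),(90,255,255),.036)):
  for a,b,ce in blobs(c,lo,hi,(0,0,512,384),20)[0]:print(n,a,b,ce,ray(c,ce,z).round(4))
E
```

```text
[ 0.40460281 -0.34262082  0.13406305]
d [ 0.0055 -0.0147  0.0041] rv [0.01 0.01 0.02]
yel 510 [230  31  17  32] [238.06  45.81] [ 0.5313 -0.3371  0.028 ]
yel 365 [227 235  28  14] [240.09 241.26] [ 0.355  -0.3261  0.028 ]
yel 362 [465 264  47  13] [488.74 270.93] [ 0.3073 -0.575   0.028 ]
yel 969 [ 44 297  37  63] [ 57.33 329.47] [ 0.2643 -0.1231  0.028 ]
yel 318 [446 301  18  59] [457.32 333.38] [ 0.2334 -0.5519  0.028 ]
grn 328 [229 121  20  20] [238.41 130.39] [ 0.4629 -0.3327  0.036 ]
```

View pics/w1.png

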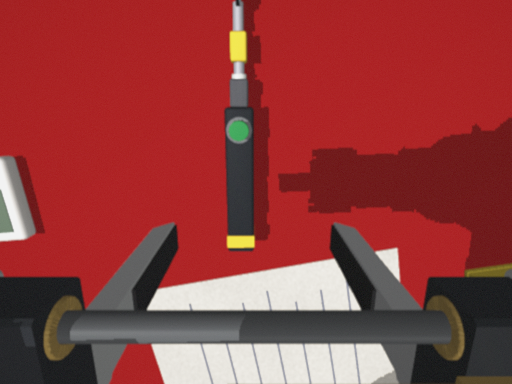

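The wrist picture shows the stick vertical at column ~239, button (238,130), bands (238,46) and (240,241), clear of the fingers. Its points agree with the top view within about 1.5 mm. I'll shift across, go down and close.

To row units: 0.13 m is 0.4333, 0.1 m is 0.3333.

Request:
tcp_steps --moves '[[[0,0,0,0.0233,-0.0467,0,0.094],[0,0,0,0.0233,-0.0467,0.1667,0.094],[0,0,0,0.0233,-0.0467,0.3333,0.094],[0,0,0,0.0233,-0.0467,0.4333,0.094],[0,0,0,0.0233,-0.0467,0.4333,0.094]]]'

```text
t: 1.65
tool_pos: [0.4122, -0.3283, 0.0025]
tcp_rot: [[0.998, -0.062, -0.002], [-0.062, -0.998, 0.001], [-0.002, -0.001, -1.0]]
wrist_force: [0.4, 1.2, 0.1]
width: 0.094
grip_force: 0.0
```

Request:
tcp_steps --moves '[[[0,0,0,0,0,0,0.0],[0,0,0,0,0,0,0.0],[0,0,0,0,0,0,0.0],[0,0,0,0,0,0,0.0],[0,0,0,0,0,0,0.0]]]'

```text
t: 2.28
tool_pos: [0.4126, -0.3288, 0.0042]
tcp_rot: [[0.998, -0.061, 0.0], [-0.061, -0.998, -0.0], [0.0, 0.0, -1.0]]
wrist_force: [0.2, 0.2, -0.7]
width: 0.0471
grip_force: 0.0
```

Request:
tcp_steps --moves '[[[0,0,0,0,0,0,0.0],[0,0,0,0,0,0,0.0],[0,0,0,0,0,0,0.0],[0,0,0,0,0,0,0.0],[0,0,0,0,0,0,0.0]]]'

```text
t: 2.9
tool_pos: [0.4125, -0.3288, 0.004]
tcp_rot: [[0.998, -0.061, -0.0], [-0.061, -0.998, 0.0], [-0.0, -0.0, -1.0]]
wrist_force: [-0.1, -0.4, 0.3]
width: 0.0258
grip_force: 30.0
```

Request:
tcp_steps --moves '[[[0,0,0,0,0,-0.1333,0.0],[0,0,0,0,0,-0.3333,0.0],[0,0,0,0,0,-0.4533,0.0],[0,0,0,0,0,-0.4533,0.0]]]'

```text
t: 3.4
tool_pos: [0.4137, -0.3295, 0.1425]
tcp_rot: [[0.998, -0.061, 0.004], [-0.061, -0.998, -0.002], [0.004, 0.002, -1.0]]
wrist_force: [0.3, -0.5, -2.5]
width: 0.0258
grip_force: 30.0
```

```bash
python3 - <<'E'
from h import *
from workcell import robot
s=robot.observe();print(s["tool_pos"])
plan(s,(.5555,.0,.14),95.2)
c=wrist(robot,"w2")
for n,lo,hi,z in(("yel",(20,120,90),(35,255,255),.028),("grn",(50,80,40),(90,255,255),.036)):
  for a,b,ce in blobs(c,lo,hi,(150,0,350,300),20)[0]:
    z2=s["tool_pos"][2]-.003+z;print(n,a,b,ce,(s["tcp_rot"].T@(ray(c,ce,z2)-s["tool_pos"])).round(4))
E
```

```text
[ 0.41369856 -0.3295468   0.14249756]
d [ 0.1214 -0.3376  0.0023] rv [ 2.80e-01 -7.00e-02 -9.87e+01]
yel 1257 [240   0  30  46] [254.21  20.78] [ 1.152e-01 -1.000e-04 -2.450e-02]
grn 1069 [236 149  37  37] [253.92 167.07] [ 0.0511 -0.0002 -0.0328]
```

To row units: -0.155 m is -0.5167, -0.08 m is -0.2667, -50 degrees is -0.5556.

Request:
tcp_steps --moves '[[[0,0,-0.1111,0.0667,-0.1333,-0.1833,0],[0,0,-0.2222,0.1167,-0.2667,-0.1833,0],[0,0,-0.3333,0.1667,-0.3667,-0.1833,0],[0,0,-0.4444,0.2,-0.4667,-0.1833,0],[0,0,-0.5556,0.2167,-0.5167,-0.1833,0]]]'

```text
t: 4.08
tool_pos: [0.4866, -0.176, 0.1931]
tcp_rot: [[0.683, 0.731, -0.003], [0.731, -0.683, 0.001], [-0.001, -0.003, -1.0]]
wrist_force: [-0.7, -0.5, -3.0]
width: 0.0259
grip_force: 30.0
```

```bash
python3 - <<'E'
from h import *
from workcell import robot
plan(robot.observe(),(.561,-.0336,.2),95.2)
E
```

```text
d [ 0.1548 -0.0429 -0.0069] rv [-1.700e-01 -3.000e-02 -4.825e+01]
```

To row units: 0.155 m is 0.5167, 0.12 m is 0.4, -48.5 degrees is -0.5389.

Request:
tcp_steps --moves '[[[0,0,-0.1111,0.1333,-0.0333,0,0],[0,0,-0.2222,0.2667,-0.0667,0,0],[0,0,-0.3333,0.4,-0.1167,0,0],[0,0,-0.4444,0.5167,-0.1433,0,0],[0,0,-0.5389,0.5167,-0.1433,0,0]]]'

```text
t: 4.7
tool_pos: [0.5625, -0.0327, 0.1929]
tcp_rot: [[-0.097, 0.995, -0.003], [0.995, 0.097, 0.002], [0.002, -0.002, -1.0]]
wrist_force: [0.1, -0.3, -3.3]
width: 0.0257
grip_force: 30.0
```

Request:
tcp_steps --moves '[[[0,0,0,0,0,0,0],[0,0,0,0,0,0,0]]]'

```text
t: 4.95
tool_pos: [0.5618, -0.0366, 0.1941]
tcp_rot: [[-0.083, 0.997, -0.002], [0.997, 0.083, 0.0], [0.0, -0.002, -1.0]]
wrist_force: [0.2, -1.0, -2.3]
width: 0.0258
grip_force: 30.0
```

```bash
python3 - <<'E'
from h import *
from workcell import robot
wrist(robot,"w3")
E
```

```text
(no output)
```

View pics/w3.png

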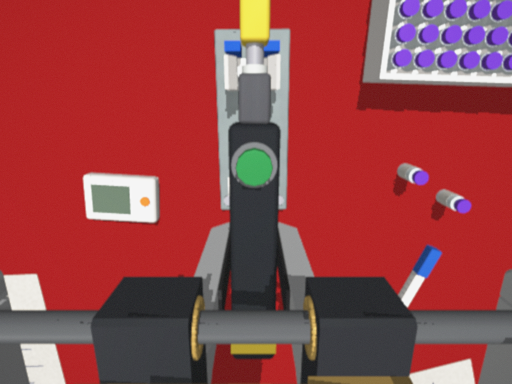

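The wrist view shows the rest ahead under the stick: plate edges at columns ~217–290, blue wall at row ~46 from column 224 to 281, and the vials and tray clear to the right. Now I measure the plate and wall precisely.

```bash
python3 - <<'E'
from h import *
from workcell import robot
c=dict(np.load("pics/w3.npz"))
hsv=cv2.cvtColor(c["pixels"],cv2.COLOR_BGR2HSV)
red=cv2.inRange(hsv,np.array((0,120,50)),np.array((8,255,255)))|cv2.inRange(hsv,np.array((172,120,50)),np.array((179,255,255)))
L=[];Rr=[]
for v in range(60,190,5):
    u=np.where(red[v,195:255]>0)[0];w=np.where(red[v,256:330]>0)[0]
    L.append(ray(c,(195+u.max()+.5,v),.01));Rr.append(ray(c,(256+w.min()-.5,v),.01))
L=np.array(L);Rr=np.array(Rr)
for P in(L,Rr):
    vx,vy,x0,y0=cv2.fitLine(P[:,:2].astype(np.float32),cv2.DIST_HUBER,0,.001,.001).ravel();print("edge yaw",np.degrees(np.arctan2(vy,vx)),x0,y0)
m=(L+Rr)/2;A=np.polyfit(m[:,1],m[:,0],1);print("plate mid x = ",A,"yaw",90-np.degrees(np.arctan(A[0])),"x at y=.0262",np.polyval(A,.0262),"width",np.median(Rr[:,0]-L[:,0]))
t=[np.where(red[:,u]==0)[0] for u in range(222,238)];
print("front edge",[ray(c,(u,a[a>15].min()-.5),.01).round(4)[:2] for u,a in zip(range(222,238,5),t[::5])])
bl,k=blobs(c,(105,150,60),(125,255,255),(210,30,300,65),10)
for a,b,ce in bl:print(a,b,ce,ray(c,ce,.054).round(4))
l=min(b[0] for a,b,e in bl);r=max(b[0]+b[2] for a,b,e in bl);y=np.mean([e[1] for a,b,e in bl])
p,q=ray(c,(l-.5,y),.054),ray(c,(r-.5,y),.054);print("wall mid",(p+q)/2,"width",np.hypot(*(p-q)[:2]))
for k,e in [("top",ray(c,(250,b[1]-.5),.054)),("bottom",ray(c,(250,b[1]+b[3]-.5),.054))]:print(k,e)
print(robot.observe()["tool_pos"])
E
```

```text
edge yaw -84.69057 0.5175915 0.008105907
edge yaw -84.7314 0.5983693 0.00607802
plate mid x =  [-0.09165869  0.55859513] yaw 95.2370230104344 x at y=.0262 0.5561936732316903 width 0.07997954106774441
front edge [array([0.5169, 0.1148]), array([0.5221, 0.1152]), array([0.5273, 0.1157]), array([0.5325, 0.1161])]
211 [225  41  16  16] [232.93  47.42] [0.5327 0.0909 0.054 ]
167 [264  41  16  15] [271.47  47.4 ] [0.5685 0.0939 0.054 ]
wall mid [0.5504434 0.0923763 0.054    ] width 0.0512775641479406
top [0.54811365 0.0980959  0.054     ]
bottom [0.54914993 0.08526095 0.054     ]
[ 0.56190549 -0.03657256  0.19436245]
```

```bash
python3 - <<'E'
from h import *
from workcell import robot
plan(robot.observe(),(.5571,.0157,.11),95.25)
E
```

```text
d [ 0.0525 -0.0003  0.0844] rv [-0.06 -0.01 -0.46]
```

To row units: 0.084 m is 0.28, 0.06 m is 0.2, -0.46 degrees is -0.0051.

Request:
tcp_steps --moves '[[[0,0,-0.0051,0.1,0,0.1,0],[0,0,-0.0051,0.175,0,0.2,0],[0,0,-0.0051,0.175,0,0.28,0],[0,0,-0.0051,0.175,0,0.28,0],[0,0,-0.0051,0.175,0,0.28,0]]]'

```text
t: 5.62
tool_pos: [0.5583, 0.0159, 0.1119]
tcp_rot: [[-0.094, 0.996, 0.001], [0.996, 0.094, -0.0], [-0.0, 0.001, -1.0]]
wrist_force: [-0.3, 0.2, -2.0]
width: 0.0258
grip_force: 30.0
```

```bash
python3 - <<'E'
from h import *
from workcell import robot
plan(robot.observe(),(.5571,.0157,.0385),95.25)
E
```

```text
d [-0.0001 -0.0013  0.0734] rv [0.05 0.   0.13]
```

To row units: 0.067 m is 0.2233, 0.02 m is 0.0667, 0.1 degrees is 0.0011.

Request:
tcp_steps --moves '[[[0,0,0.0011,0,-0.0033,0.0667,0],[0,0,0.0011,0,-0.0033,0.1167,0],[0,0,0.0011,0,-0.0033,0.1667,0],[0,0,0.0011,0,-0.0033,0.2,0],[0,0,0.0011,0,-0.0033,0.2233,0]]]'

```text
t: 6.25
tool_pos: [0.5568, 0.0162, 0.0435]
tcp_rot: [[-0.093, 0.996, -0.0], [0.996, 0.093, 0.0], [0.0, -0.0, -1.0]]
wrist_force: [0.6, 0.8, -2.3]
width: 0.0257
grip_force: 30.0
```

Request:
tcp_steps --moves '[[[0,0,0,0,0,0.0067,0],[0,0,0,0,0,0.0167,0],[0,0,0,0,0,0.0167,0]]]'

```text
t: 6.62
tool_pos: [0.5568, 0.0162, 0.0391]
tcp_rot: [[-0.093, 0.996, 0.0], [0.996, 0.093, 0.0], [0.0, 0.0, -1.0]]
wrist_force: [0.0, 0.0, -2.6]
width: 0.026
grip_force: 30.0
```

To row units: 0.0015 m is 0.005.

Request:
tcp_steps --moves '[[[0,0,0,0,0,0.005,0],[0,0,0,0,0,0.005,0]]]'

```text
t: 6.88
tool_pos: [0.5571, 0.0162, 0.0381]
tcp_rot: [[-0.093, 0.996, 0.001], [0.996, 0.093, -0.0], [-0.0, 0.001, -1.0]]
wrist_force: [-1.1, -0.2, 4.7]
width: 0.0254
grip_force: 30.0
```

Request:
tcp_steps --moves '[[[0,0,0,0,0,0,0.06],[0,0,0,0,0,0,0.06],[0,0,0,0,0,0,0.06],[0,0,0,0,0,0,0.06],[0,0,0,0,0,-0.0167,0.06]]]'

```text
t: 7.5
tool_pos: [0.5565, 0.0162, 0.0425]
tcp_rot: [[-0.094, 0.996, -0.001], [0.996, 0.094, 0.0], [0.0, -0.001, -1.0]]
wrist_force: [-0.3, 0.6, -0.5]
width: 0.0599
grip_force: 0.0
```

Request:
tcp_steps --moves '[[[0,0,0,0,0,-0.1667,0.06],[0,0,0,0,0,-0.3,0.06],[0,0,0,0,0,-0.3,0.06],[0,0,0,0,0,-0.3,0.06]]]'

```text
t: 8.0
tool_pos: [0.5565, 0.0161, 0.1323]
tcp_rot: [[-0.093, 0.996, -0.0], [0.996, 0.093, -0.0], [-0.0, -0.0, -1.0]]
wrist_force: [0.2, 0.0, -0.4]
width: 0.0598
grip_force: 0.0
```

```bash
python3 - <<'E'
from h import *
from workcell import robot
s=robot.observe();c=wrist(robot,"w4");cv2.imwrite("pics/s4.png",robot.camera("scene")["pixels"][150:240,190:320].repeat(5,0).repeat(5,1))
for n,lo,hi,z in(("yel",(20,120,90),(35,255,255),.062),("grn",(50,80,40),(90,255,255),.070)):
  for a,b,ce in blobs(c,lo,hi,(150,0,350,300),20)[0]:
    w=ray(c,ce,z);d=w[:2]-(.5562,.0257);a0=np.radians(95.25);print(n,a,b,ce,w.round(4),"rest xy",(d@[np.cos(a0),np.sin(a0)]).round(4),(d@[-np.sin(a0),np.cos(a0)]).round(4))
E
```

```text
yel 623 [246  30  19  37] [254.52  47.48] [0.5472 0.134  0.062 ] rest xy 0.1087 -0.001
yel 419 [239 259  31  15] [253.6  265.51] [ 0.5632 -0.0418  0.062 ] rest xy -0.0679 -0.0007
grn 425 [243 132  23  24] [254.31 143.35] [0.5535 0.0658 0.07  ] rest xy 0.0402 -0.001
```

View pics/w4.png

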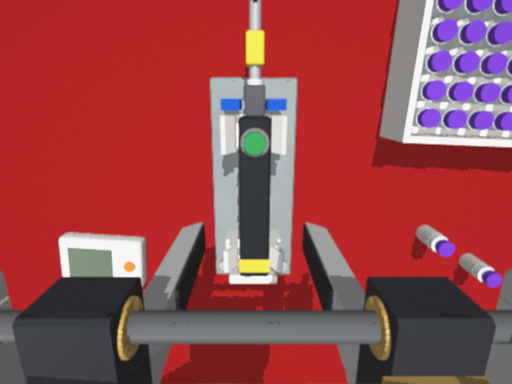

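View pics/s4.png

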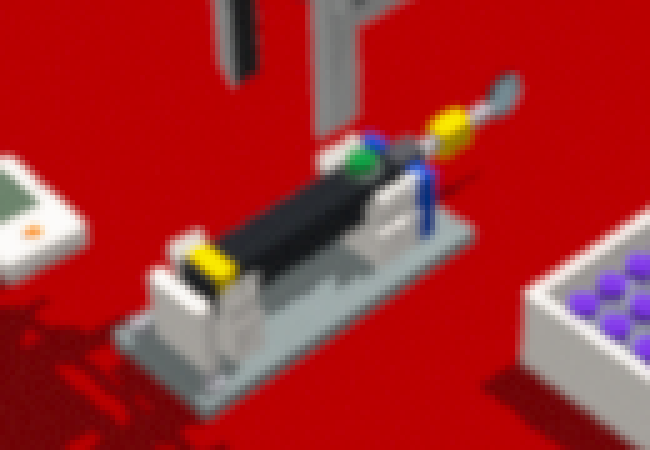

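The stick is seated: straight in both cradles with the nose in the blue slot, button at rest x = 40 mm and y ≈ −1 mm. I'll close the fingers and go over the button.

To row units: 0.052 m is 0.1733, 0.05 m is 0.1667.

Request:
tcp_steps --moves '[[[0,0,0,0.1667,0.005,0,0],[0,0,0,0.1667,0.005,0,0],[0,0,0,0.1667,0.005,0.0667,0],[0,0,0,0.1667,0.005,0.1333,0],[0,0,0,0.1667,0.005,0.1733,0]]]'

```text
t: 8.72
tool_pos: [0.5528, 0.0656, 0.0789]
tcp_rot: [[-0.094, 0.996, -0.002], [0.996, 0.094, -0.0], [-0.0, -0.002, -1.0]]
wrist_force: [0.8, 0.4, -0.4]
width: 0.0138
grip_force: 0.0
```

Request:
tcp_steps --moves '[[[0,0,0,0,0,0,0],[0,0,0,0,0,0,0]]]'

```text
t: 8.98
tool_pos: [0.5539, 0.0661, 0.081]
tcp_rot: [[-0.093, 0.996, 0.0], [0.996, 0.093, 0.0], [0.0, 0.0, -1.0]]
wrist_force: [-0.1, -0.6, -0.3]
width: 0.0005
grip_force: 0.0
```

Request:
tcp_steps --moves '[[[0,0,0,0,0,0.01,0],[0,0,0,0,0,0.02,0],[0,0,0,0,0,0.0267,0],[0,0,0,0,0,0.03,0],[0,0,0,0,0,0.0333,0]]]'

```text
t: 9.6
tool_pos: [0.5536, 0.0661, 0.0705]
tcp_rot: [[-0.094, 0.996, 0.0], [0.996, 0.094, 0.0], [0.0, 0.0, -1.0]]
wrist_force: [0.2, -0.4, -0.1]
width: 0.0002
grip_force: 0.0
```

To row units: 0.003 m is 0.01, 0.002 m is 0.0067.

Request:
tcp_steps --moves '[[[0,0,0,0,0,0.0033,0],[0,0,0,0,0,0.0067,0],[0,0,0,0,0,0.01,0]]]'

```text
t: 9.98
tool_pos: [0.5537, 0.0662, 0.0676]
tcp_rot: [[-0.094, 0.996, 0.0], [0.996, 0.094, 0.0], [0.0, 0.0, -1.0]]
wrist_force: [-0.9, -0.7, 3.0]
width: 0.0004
grip_force: 1.7
```

Request:
tcp_steps --moves '[[[0,0,0,0,0,0.0033,0],[0,0,0,0,0,0.0067,0],[0,0,0,0,0,0.01,0],[0,0,0,0,0,0.01,0]]]'

```text
t: 10.48
tool_pos: [0.5536, 0.0661, 0.0645]
tcp_rot: [[-0.094, 0.996, -0.0], [0.996, 0.094, 0.0], [0.0, -0.0, -1.0]]
wrist_force: [0.6, 0.6, -0.1]
width: 0.0003
grip_force: 0.2
```

To row units: 0.001 m is 0.0033, 0.0007 m is 0.0023.

Request:
tcp_steps --moves '[[[0,0,0,0,0,0.0023,0],[0,0,0,0,0,0.0033,0],[0,0,0,0,0,0.0033,0]]]'

```text
t: 10.85
tool_pos: [0.5538, 0.0661, 0.0642]
tcp_rot: [[-0.093, 0.996, 0.0], [0.996, 0.093, -0.0], [-0.0, 0.0, -1.0]]
wrist_force: [-3.7, -0.8, 14.4]
width: 0.0007
grip_force: 6.9
```

Request:
tcp_steps --moves '[[[0,0,0,0,0,0.0017,0],[0,0,0,0,0,0.0033,0],[0,0,0,0,0,0.0033,0]]]'

```text
t: 11.22
tool_pos: [0.554, 0.0662, 0.064]
tcp_rot: [[-0.093, 0.996, 0.001], [0.996, 0.093, -0.0], [-0.0, 0.001, -1.0]]
wrist_force: [-7.7, -1.3, 27.0]
width: 0.0004
grip_force: 14.0
```

The button has bottomed out at z = 64 mm with 27 N. I'll lift off and move over the pull grip.

To row units: -0.07 m is -0.2333, 0.069 m is 0.23.

Request:
tcp_steps --moves '[[[0,0,0,0,0,-0.1,0],[0,0,0,0.1,0,-0.2,0.06],[0,0,0,0.23,0,-0.2333,0.06],[0,0,0,0.23,0,-0.2333,0.06],[0,0,0,0.23,0,-0.2333,0.06]]]'

```text
t: 11.85
tool_pos: [0.547, 0.1343, 0.1322]
tcp_rot: [[-0.094, 0.996, -0.0], [0.996, 0.094, -0.0], [-0.0, -0.0, -1.0]]
wrist_force: [-0.3, -0.6, -0.1]
width: 0.0372
grip_force: 0.0
```

```bash
python3 - <<'E'
from h import *
from workcell import robot
s=robot.observe();c=wrist(robot,"w5")
a0=np.radians(95.25)
for n,lo,hi,z in(("yel",(20,120,90),(35,255,255),.057),("grn",(50,80,40),(90,255,255),.064)):
  for a,b,ce in blobs(c,lo,hi,(150,0,350,384),20)[0]:
    w=ray(c,ce,z);d=w[:2]-(.5562,.0257);print(n,a,b,ce,w.round(4),"rest xy",(d@[np.cos(a0),np.sin(a0)]).round(4),(d@[-np.sin(a0),np.cos(a0)]).round(4))
plan(s,(.5471,.1351,.029),95.25)
E
```

```text
yel 443 [245 182  17  31] [252.53 197.8 ] [0.547  0.1368 0.057 ] rest xy 0.1115 -0.001
yel 532 [166 296  18  64] [172.89 328.79] [ 0.4834 -0.0006  0.057 ] rest xy -0.0195 0.0749
yel 537 [325 296  17  64] [334.   328.85] [0.6367 0.0139 0.057 ] rest xy -0.0191 -0.0791
yel 292 [239 368  27  12] [252.13 373.92] [ 0.5638 -0.0468  0.057 ] rest xy -0.0729 -0.0009
yel 119 [332 376  18   8] [340.4  380.02] [ 0.6531 -0.046   0.057 ] rest xy -0.0802 -0.0899
grn 275 [243 268  20  18] [252.54 276.99] [0.5536 0.0662 0.064 ] rest xy 0.0406 -0.0011
d [0.0008 0.0003 0.1032] rv [-0.03  0.02  0.12]
```

View pics/w5.png

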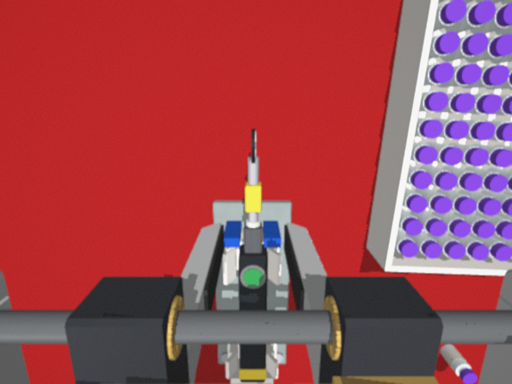

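The grip is between the fingers at (252,198), the button looks flush, and the stick is still seated. I'll go down and grasp.

To row units: 0.103 m is 0.3433, 0.08 m is 0.2667.

Request:
tcp_steps --moves '[[[0,0,0,0.0033,0,0.1333,0.06],[0,0,0,0.0033,0,0.2667,0.06],[0,0,0,0.0033,0,0.3433,0.06],[0,0,0,0.0033,0,0.3433,0.06],[0,0,0,0.0033,0,0.3433,0]]]'

```text
t: 12.52
tool_pos: [0.5475, 0.1355, 0.0303]
tcp_rot: [[-0.093, 0.996, 0.0], [0.996, 0.093, 0.0], [0.0, 0.0, -1.0]]
wrist_force: [-0.1, 0.9, 0.3]
width: 0.0531
grip_force: 0.0
```

Request:
tcp_steps --moves '[[[0,0,0,0,0,0,0],[0,0,0,0,0,0,0],[0,0,0,0,0,0,0],[0,0,0,0,0,0,0],[0,0,0,0,0,0,0]]]'

```text
t: 13.15
tool_pos: [0.547, 0.1358, 0.0297]
tcp_rot: [[-0.094, 0.996, 0.0], [0.996, 0.094, 0.0], [0.0, 0.0, -1.0]]
wrist_force: [-0.7, 1.6, 0.8]
width: 0.0139
grip_force: 30.0
```

To row units: 0.04 m is 0.1333, 0.03 m is 0.1.

Request:
tcp_steps --moves '[[[0,0,0,0.0167,0,0,0],[0,0,0,0.04,0,0,0],[0,0,0,0.0667,0,0,0],[0,0,0,0.1,0,0,0],[0,0,0,0.1333,0,0,0]]]'

```text
t: 13.78
tool_pos: [0.5433, 0.1763, 0.0295]
tcp_rot: [[-0.094, 0.996, 0.0], [0.996, 0.094, -0.0], [-0.0, 0.0, -1.0]]
wrist_force: [1.5, -3.5, 0.6]
width: 0.0138
grip_force: 30.0
```

Request:
tcp_steps --moves '[[[0,0,0,0.0267,0,0,0],[0,0,0,0.0533,0,0,0],[0,0,0,0.08,0,0,0],[0,0,0,0.1067,0,0,0],[0,0,0,0.1333,0,0,0]]]'

```text
t: 14.4
tool_pos: [0.5395, 0.2152, 0.0294]
tcp_rot: [[-0.093, 0.996, -0.0], [0.996, 0.093, -0.001], [-0.001, -0.0, -1.0]]
wrist_force: [2.4, -6.3, 0.6]
width: 0.0138
grip_force: 30.0
```

To row units: 0.02 m is 0.0667, 0.018 m is 0.06.

Request:
tcp_steps --moves '[[[0,0,0,0.0233,0,0,0],[0,0,0,0.0467,0,0,0],[0,0,0,0.06,0,0,0],[0,0,0,0.0667,0,0,0],[0,0,0,0.0667,0,0,0]]]'

```text
t: 15.02
tool_pos: [0.5377, 0.2349, 0.0294]
tcp_rot: [[-0.093, 0.996, -0.0], [0.996, 0.093, -0.001], [-0.001, -0.0, -1.0]]
wrist_force: [2.5, -7.0, 1.8]
width: 0.0136
grip_force: 30.0
```

Request:
tcp_steps --moves '[[[0,0,0,0.0033,0,0,0],[0,0,0,0.0067,0,0,0],[0,0,0,0.0067,0,0,0]]]'

```text
t: 15.4
tool_pos: [0.5375, 0.2367, 0.0294]
tcp_rot: [[-0.093, 0.996, -0.0], [0.996, 0.093, -0.001], [-0.001, -0.0, -1.0]]
wrist_force: [1.7, -7.0, 0.1]
width: 0.0138
grip_force: 30.0
```

To row units: 0.0015 m is 0.005, 0.001 m is 0.0033.

Request:
tcp_steps --moves '[[[0,0,0,0.0033,0,0,0],[0,0,0,0.005,0,0,0],[0,0,0,0.005,0,0,0]]]'

```text
t: 15.78
tool_pos: [0.5373, 0.2382, 0.0293]
tcp_rot: [[-0.093, 0.996, -0.0], [0.996, 0.093, -0.001], [-0.001, -0.0, -1.0]]
wrist_force: [2.3, -7.5, 0.5]
width: 0.0139
grip_force: 30.0
```

Request:
tcp_steps --moves '[[[0,0,0,0.0033,0,0,0],[0,0,0,0.0033,0,0,0]]]'

```text
t: 16.02
tool_pos: [0.5373, 0.2392, 0.0293]
tcp_rot: [[-0.093, 0.996, -0.0], [0.996, 0.093, -0.001], [-0.001, -0.0, -1.0]]
wrist_force: [2.1, -7.2, 0.2]
width: 0.0139
grip_force: 30.0
```

To row units: 0.001 m is 0.0033.

Request:
tcp_steps --moves '[[[0,0,0,0.0033,0,0,0],[0,0,0,0.0033,0,0,0],[0,0,0,0.0033,0,0,0]]]'

```text
t: 16.4
tool_pos: [0.5372, 0.2401, 0.0293]
tcp_rot: [[-0.093, 0.996, -0.0], [0.996, 0.093, -0.001], [-0.001, -0.0, -1.0]]
wrist_force: [3.0, -7.4, -0.1]
width: 0.0137
grip_force: 30.0
```

Request:
tcp_steps --moves '[[[0,0,0,0.0033,0,0,0],[0,0,0,0.0033,0,0,0],[0,0,0,0.0033,0,0,0]]]'

```text
t: 16.77
tool_pos: [0.5372, 0.2402, 0.0292]
tcp_rot: [[-0.092, 0.996, -0.001], [0.996, 0.092, -0.002], [-0.002, -0.001, -1.0]]
wrist_force: [2.9, -10.9, -0.4]
width: 0.0137
grip_force: 30.0
```

Force has risen to 11 N and motion has stopped: that's the second stop. I'll add a small margin and check with a picture.

To row units: 0.0005 m is 0.0017.

Request:
tcp_steps --moves '[[[0,0,0,0.0017,0,0,0],[0,0,0,0.0017,0,0,0]]]'

```text
t: 17.02
tool_pos: [0.5371, 0.2402, 0.0291]
tcp_rot: [[-0.092, 0.996, -0.001], [0.996, 0.092, -0.003], [-0.003, -0.001, -1.0]]
wrist_force: [2.2, -12.3, 0.9]
width: 0.014
grip_force: 30.0
```

Request:
tcp_steps --moves '[[[0,0,0,0,0,0,0],[0,0,0,0,0,0,0]]]'

```text
t: 17.27
tool_pos: [0.5371, 0.2402, 0.0291]
tcp_rot: [[-0.092, 0.996, -0.001], [0.996, 0.092, -0.003], [-0.003, -0.001, -1.0]]
wrist_force: [3.7, -12.3, -0.2]
width: 0.014
grip_force: 30.0
```

```bash
python3 - <<'E'
from h import *
from workcell import robot
c=wrist(robot,"w6");a=robot.camera("scene");t=robot.camera("top");a0=np.radians(95.25)
img=np.hstack([cv2.resize(a["pixels"][130:235,195:345],(400,280),interpolation=cv2.INTER_CUBIC),cv2.resize(t["pixels"][150:255,160:310],(400,280),interpolation=cv2.INTER_CUBIC)])
cv2.imwrite("pics/f6.png",np.vstack([img,cv2.resize(c["pixels"],(400,300))[:, :].copy() if 0 else np.hstack([cv2.resize(c["pixels"],(400,300)),np.zeros((300,400,3),np.uint8)])]))
for n,cc,lo,hi,z,b in(("grn w",c,(50,80,40),(90,255,255),.064,(150,0,350,384)),("yel s",a,(20,120,90),(35,255,255),.062,(200,130,340,235)),("grn s",a,(50,80,40),(90,255,255),.064,(200,130,340,235)),("yel t",t,(20,120,90),(35,255,255),.062,(160,150,310,255)),("grn t",t,(50,80,40),(90,255,255),.064,(160,180,310,225))):
  for q,bb,ce in blobs(cc,lo,hi,b,4)[0]:
    d=ray(cc,ce,z)[:2]-(.5562,.0257);print(n,q,ce,"rest xy",(d@[np.cos(a0),np.sin(a0)]).round(4),(d@[-np.sin(a0),np.cos(a0)]).round(4))
E
```

```text
yel s 9 [297.78 131.11] rest xy 0.3174 0.114
yel s 15 [317.47 132.13] rest xy 0.3578 0.0632
yel s 4 [307.25 141.75] rest xy 0.2887 0.0486
yel s 29 [302.34 160.59] rest xy 0.1988 -0.0088
yel s 54 [233.8  201.57] rest xy -0.0637 -0.0042
grn s 29 [263.38 182.52] rest xy 0.0432 -0.0036
yel t 44 [276.77 199.43] rest xy -0.0629 -0.0009
grn t 34 [240.21 203.09] rest xy 0.0451 -0.0005
```

View pics/f6.png

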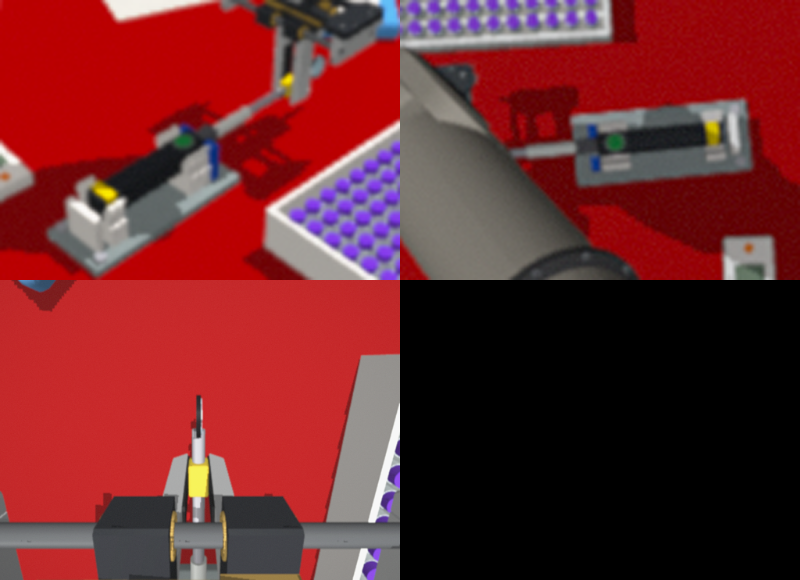

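The pictures show the handle seated in both cradles against the blue wall, button in and rod fully out, with the grip held in the fingers. Handing in.

```bash
python3 -c "
from workcell import robot
print(robot.finish_job())"
```

```text
the job is handed in; nothing more can be done
None
```

I handed the job in at about 17.5 s: the stick is seated in the rest and was let go, the button was pushed all the way in, and the rod is drawn to the second stop with the yellow grip still held; the other objects were not touched.

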